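Show the column inlet to the inspection camera

ROBOT

A 7-joint arm with a two-finger parallel gripper is mounted at the origin on a cart in front of the work surface, level with it; the furniture and walls round the work are solid. World frame = base frame: x ahead of the robot, y to its left, z up, the work surface at z = 0. Lengths are in m, angles in rad, forces in N, time in s.
With the tool pointing down it reaches from about 0.4 to 0.875 m from the base axis. Payload 19.3 kg.
Tool frame: the origin (TCP) lies at the very end of the fingers, on their centre line; the grasp point (between the pads) lies 19 mm behind it; z points along the fingers, y is the line along which they close (so a half turn about z gives the same grasp; the last joint's range is limited). The gripper opens to 85 mm and grips with 20 to 120 N. Pads are 22 mm wide; open, the fingers measure 114 mm over their backs; the gripper's body (76 mm by 85 mm) begins 54 mm behind the grasp point. The pads swing forward as they close: fully open they stand 13 mm farther back than shut.
Start: joints at [-0.07, 0.521, -0.036, 1.599, 0.021, 1.021, -0.113], TCP at [0.625, -0, 0.231] pointing down, gripper open.
Joint ranges: [-2.91, 2.91], [-0.3, 2.13], [-1.5, 1.42], [0.17, 2.43], [-1.26, 4.41], [0.16, 1.93], [-2.52, 2.52]. Speed limits (rad/s): [1.89, 1.89, 2.39, 2.39, 3.01, 3.01, 3.01].

INTERFACE

Orientations are given as [roll, pitch, yaw] about the fixed x, y, z axes, in that order (R = Rz(yaw) Ry(pitch) Rx(roll)).
In Python, from workcell import bot gives the robot as it stands.
- The arm moves only by the shell command python3 -m crank 'ROWS' [FORCE]. ROWS is a JSON object of lists of equal length, an entry for each row: "travel": the shift along the world's x, y, z in cm, a list of three; "turn": the turn, a rotation vector about the world's x, y, z in degrees, a list of three; "gripper": the closure, from 0 (fully open) to 1 (shut). A call has exactly 5 rows; each row is the pose to reach, as a shift and turn from the pose commanded when the call began; what a row does not reach only later rows make up. A row lasts 1/10 s, in which the tool goes at most 50 mm and 8.59 degrees, less where a joint would pass 70% of its speed; a pose out of reach is approached as far as the arm can. A call with a gripper value outside its range is refused whole. The fingers move at their own pace and stop on an object; FORCE is the grip in N (left out, the last holds). Time passes only in rows, so rows that repeat a pose let the fingers close, or fill a call up. It gives the time, the measured TCP pose, the force, the opening and the grip force at its end, in the units of the state.
- bot.observe(): the state, without advancing time (a new reading comes with each control period).
- bot.grab_frame(name): name is "scene" or "side" or "wrist"; returns a dict with "pixels" (400x640x3 uint8, red, green, blue), "fx", "fy", "cx", "cy" (pixels), "extrinsics" (4x4, takes a point from world to camera coordinates). Camera axes: x right, y down, z forward; pixel columns grow to the right and rows downward; lengths in m; the calibration is good to about 2 mm. The wrist camera is an equidistant fisheye: a pixel r from the principal point sees the ray r / f radians off the axis. A picture is of the moment at which its call begins. There is no depth.
- bot.job_done(): hands the job in; it is judged then, once.
The state is a dict: "clock": time; "qpos": joint angles; "qd": joint speeds; "joint_efforts": joint torques, N m; "position": TCP position; "tool_rot": TCP orientation; "force": force on the tool from outside, world axes, zero at the start; "moment": the same for the moment, N m; "grip_width": finger opening in m; "finger_force": force on a finger pad.
Only numpy, scipy, OpenCV 4.12 (cv2) and the standard library are available. Lean on these libraries where they do the work, as an engineer would, in place of code of your own. Each camera call takes 0.05 s, during which the arm holds its last target. There are 200 camera calls.

TASK

Swing the lid of the clamshell column heater well back, lift the steel column out and show its inlet end, the one with the red ring tag, to the inspection camera: column in line with the lens barrel, the inlet tip centred on the lens and about 40 mm in front of it. Finish while still holding the column there, steady in the gripper and touching nothing else. Do not push against the camera or its stand, and do not tip over or shove aside the small bottle or the beaker.

Things in the scene. Friction and masses are not known exactly. Their poses are not given: they have to be found in the camera images.
- heater: clamshell column heater, fixed: grey base 96 x 132 x 8 mm, two aluminium blocks 62 (x) x 22 (y) mm at y = +-47 mm, top 40 mm up, with a groove 12 mm wide along y, floor 30 mm up. Between them a 72 mm window, clear down to the base from x = -48 to +26 mm. Unplugged cable behind. Origin: centre of underside on the bench; x to the hinge side, y along the column to the inlet, z up
- heater_lid (a joint): lid angle, rad: 0 shut (flat over the column), grows as it swings up and back, stop at 2.2. Stiff hinge (0.14 N m): the 220 g lid stays where it is left. Two pads 13 mm thick lie over the blocks, joined by the handle bar; the middle 72 mm is open. Shut, it is at most 59 mm above the bench; at about 2 rad it is clear of a gripper over the groove. At the start up to 0.06
- lid_hinge (a point): fixed point: middle of the hinge pin, which runs along the heater's y axis 42 mm above the bench, 42 mm to the +x side of the heater's middle; axes as the heater
- lid_handle (a point): middle of the lid's handle, a black round grip 10 mm thick, 64 mm long, along the heater's y; it can turn between the fingers. 90.4 mm from the hinge pin: shut, 90 mm towards -x and 9 mm above it, 12 mm clear of the blocks behind, free above and for 38 mm below. Moves and turns with the lid
- column: steel separation column 182 mm long, about 110 g: rod 9.6 mm thick, bare for 60 mm either side of the middle, with a 15 mm nut and a thin stub at each end. Lies in the heater's groove under the lid, its axis 35 mm above the bench. Origin: mid length, 6.5 mm below the rod's axis; z up, y along the column to the inlet
- inlet_tip (a point): tip of the column's inlet end, on its axis, 91 mm from mid length; this end carries the red ring tag (17 mm across, behind the nut). Axes as the column: y points out through the tip
- camera: inspection camera's stand, fixed to the bench: white round foot 110 mm across, steel post 16 mm thick and 308 mm high, standing 30 mm behind the pivot of the camera head. Origin: on the bench under that pivot; the camera looks to its -x side
- lens (a point): centre of the camera's lens on the front of the head (white and grey barrel, 43 mm across in front, 85 mm long), 75 mm ahead of its pivot, which is 230 mm above the bench. The lens looks along this point's -x axis, dipping 6 to 23 degrees below level; the point's y is level
- buffer_bottle: small clear bottle with blue cap, 56 mm across, 103 mm high, left of the heater; leave standing. Origin: centre of underside
- beaker: clear beaker, 60 mm across, 72 mm high, in front to the left; leave standing. Origin: centre of underside
- door_edge (a point): lower corner at the free edge of an open instrument door, right of the work; fixed. The edge rises 170 mm from here and the door runs back to the tall black instrument stack behind right (nearest corner about 0.6 m ahead, 0.15 m right of the robot). An arm starting on the right must draw in towards the robot to swing past it

How it is judged:
On the way, in this order (a step that is already met when the one before it is completed fails the run):
1. the heater's lid is swung open (beyond 1.4 rad) while the column still lies in its groove (value of joint heater_lid above 1.4 rad and z of column in the frame of heater below 0.04 m), for 0.2 s.
2. the column is lifted out, more than 50 mm above its place, in the fingers and clear of the heater (z of column in the frame of heater above 0.08 m and contact force between the fingers and column above 1 N and contact force between column and heater below 0.1 N), for 0.2 s.
At the end, for the whole second after the job is handed in: the column is held still in the fingers, more than 100 mm above the bench, touching neither heater nor camera, with the inlet tip 28 to 52 mm in front of the lens, within 9 mm of the lens axis sideways and up-down, and the column within 0.14 rad (8 degrees) of the lens axis (x of inlet_tip in the frame of lens between -0.052 and -0.028 m and y of inlet_tip in the frame of lens between -0.009 and 0.009 m and z of inlet_tip in the frame of lens between -0.009 and 0.009 m and angle between the y axis of column and the x axis of lens, either way round below 0.14 rad and height (world z) of column above 0.1 m and linear speed of column below 0.02 m/s and angular speed of column below 0.15 rad/s and contact force between the fingers and column above 1 N and contact force between column and heater below 0.1 N and contact force between column and camera below 0.1 N); the arm keeps its last pose, push and grip.
It fails at once if the camera or its stand is pushed with more than 5 N by the robot or the column (contact force between any of the arm, the fingers, column and camera above 5 N).
It fails at once if the buffer bottle or the beaker is tipped over or shoved more than 40 mm (angle between any of buffer_bottle, beaker's own z axis and vertical above 0.5 rad or distance of any of buffer_bottle, beaker from where it was at the start of the episode above 0.04 m).
It also fails if it takes over 58 s, if anything falls off the work surface, if the arm or the gripper's body presses on something with over 40 N, if the wrist force passes 120 N, or if a joint passes its speed limit or range.

## Working session

There is one attempt and no reset: what is moved stays moved. The work goes in short steps, Python scripts to look and compute and a shell command to move; the robot and the scene stay as the last step left them, time stands still between calls to the robot, and variables do not carry over. Pictures are saved under pics/ and viewed, at most 14 in all, crops included, and the job is handed in when it is done.

```bash
mkdir -p pics; ls; python3 - <<'E'
from workcell import bot
import cv2
for n in ["scene","side","wrist"]:
    f=bot.grab_frame(n); cv2.imwrite(f"pics/{n}0.png",f["pixels"][:,:,::-1])
    print(n,f["fx"],f["fy"],f["cx"],f["cy"]);print(f["extrinsics"].round(4).tolist())
s=bot.observe();print(s)
E
```

```text
pics
scene 423.8747801982817 423.8747801982817 317.8085285400791 198.58829700745582
[[0.6692, -0.7429, -0.016, -0.3571], [-0.5421, -0.4734, -0.6943, 0.4228], [0.5082, 0.4734, -0.7195, 1.1186], [0.0, 0.0, 0.0, 1.0]]
side 505.0756779320238 505.0756779320238 330.4697923717493 203.2153258823828
[[0.743, -0.6689, 0.0205, -0.3631], [-0.2618, -0.3187, -0.911, 0.3538], [0.6159, 0.6715, -0.4119, 1.6129], [0.0, 0.0, 0.0, 1.0]]
wrist 309.70691628693146 309.70691628693146 319.61159315600963 198.886578002626
[[1.0, 0.0002, -0.0015, -0.624], [0.0006, -0.9611, 0.2762, -0.0364], [-0.0014, -0.2762, -0.9611, 0.3795], [0.0, 0.0, 0.0, 1.0]]
{'clock': 0.15, 'qpos': array([-0.07020613,  0.52186668, -0.03628739,  1.59984616,  0.02117309,
        1.02104822, -0.11279626]), 'qd': array([-0.00035332, -0.0026786 , -0.00079696, -0.00071869, -0.001855  ,
       -0.00178038, -0.00175628]), 'joint_efforts': array([ 4.00798544e-04, -9.27376485e+01,  1.98035471e+00, -3.70049715e+01,
        1.79930578e-02,  6.46477114e-03, -1.41420460e-05]), 'position': array([ 6.24777596e-01, -3.86665522e-05,  2.30875935e-01]), 'tool_rot': array([-3.14080945e+00,  4.65208387e-05,  1.57074455e+00]), 'force': array([ 0.01195017,  0.73962395, -0.3138185 ]), 'moment': array([-0.01829893,  0.02865196,  0.0624592 ]), 'finger_force': 0.0, 'grip_width': 0.0854428617670253}
```

View pics/scene0.png

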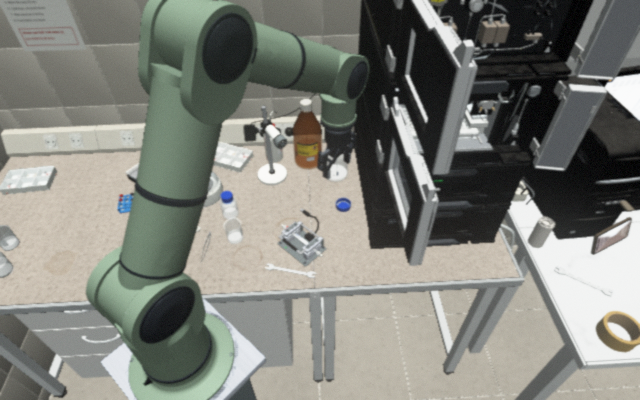

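View pics/side0.png

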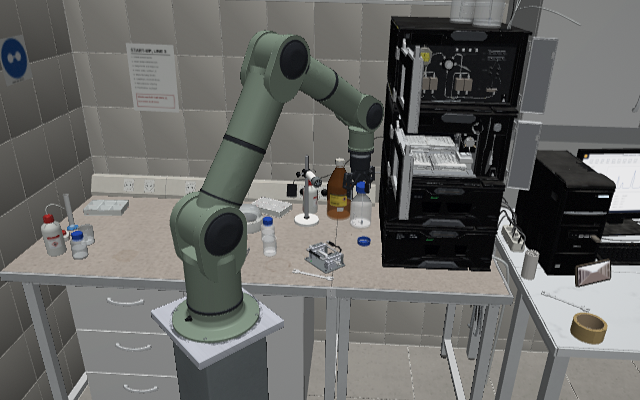

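View pics/wrist0.png

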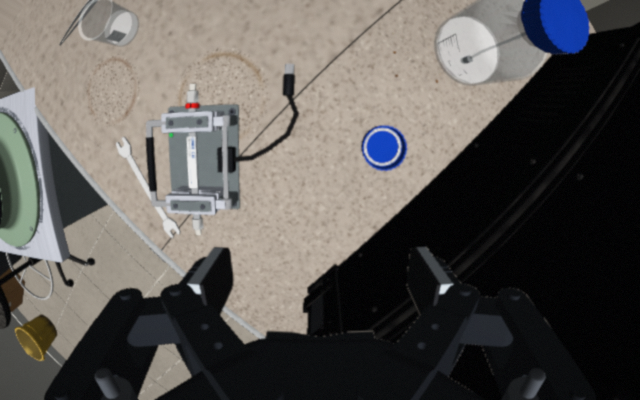

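The wrist view shows the heater's base centre at about (205,158), its handle at (150,163) and the red tag at (193,104), so the inlet points along +y and the hinge is at +x. The beaker is at (110,22). The inspection camera is at about (270,140) in the scene view and (308,190) in the side view.

```bash
cat > h.py <<'E'
import numpy as np, cv2
from workcell import bot
def ray(f,u,v,fish=False):
    E=f["extrinsics"];R=E[:3,:3];C=-R.T@E[:3,3]
    x=(u-f["cx"])/f["fx"];y=(v-f["cy"])/f["fy"]
    if fish:
        r=np.hypot(x,y);d=np.array([x/r*np.sin(r),y/r*np.sin(r),np.cos(r)]) if r>1e-9 else np.array([0,0,1.])
    else: d=np.array([x,y,1.])
    d=R.T@d
    return C,d/np.linalg.norm(d)
def plane(r,z): C,d=r; return C+d*(z-C[2])/d[2]
def tri(*rays):
    A=0;b=0
    for C,d in rays:
        P=np.eye(3)-np.outer(d,d);A=A+P;b=b+P@C
    p=np.linalg.solve(A,b)
    return p,[float(np.linalg.norm((np.eye(3)-np.outer(d,d))@(p-C))) for C,d in rays]
def proj(f,p,fish=False):
    E=f["extrinsics"];q=E[:3,:3]@np.asarray(p)+E[:3,3]
    if fish:
        n=np.hypot(q[0],q[1]);a=np.arctan2(n,q[2]);xy=q[:2]/n*a
    else: xy=q[:2]/q[2]
    return np.array([f["cx"]+f["fx"]*xy[0],f["cy"]+f["fy"]*xy[1]])
E
python3 - <<'E'
from h import *
w=bot.grab_frame("wrist");s=bot.grab_frame("scene");d=bot.grab_frame("side")
np.save("w0.npy",w,allow_pickle=True);np.save("s0.npy",s,allow_pickle=True);np.save("d0.npy",d,allow_pickle=True)
def m(u,v,z):print(u,v,z,plane(ray(w,u,v,1),z).round(4))
m(193,104,.035);m(150,163,.051);m(197,228,.035);m(192,86,.035);m(238,104,.008);m(238,208,.008)
m(384,148,0);m(120,40,0)
def c(f,x0,y0,x1,y1,k): return cv2.resize(f["pixels"][y0:y1,x0:x1,::-1],None,fx=k,fy=k,interpolation=cv2.INTER_CUBIC)
a=c(s,190,95,340,275,2.6666);b=c(d,235,140,385,320,2.6666)
a2=np.hstack([a,b]);cv2.imwrite("pics/crop1.png",a2[:480]);print(a2.shape)
h=c(w,70,0,250,240,2.5);cv2.imwrite("pics/crop2.png",h)
E
```

```text
193 104 0.035 [0.4798 0.085  0.035 ]
150 163 0.051 [0.4254 0.0208 0.051 ]
197 228 0.035 [ 0.4718 -0.0652  0.035 ]
192 86 0.035 [0.479  0.1061 0.035 ]
238 104 0.008 [0.5269 0.0823 0.008 ]
238 208 0.008 [ 0.5204 -0.0473  0.008 ]
384 148 0 [0.7031 0.0275 0.    ]
120 40 0 [0.3483 0.1907 0.    ]
(480, 800, 3)
```

View pics/crop1.png

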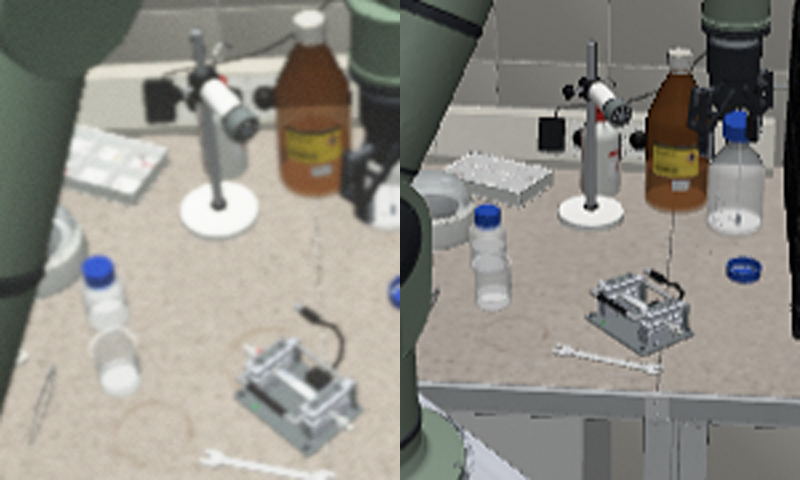

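View pics/crop2.png

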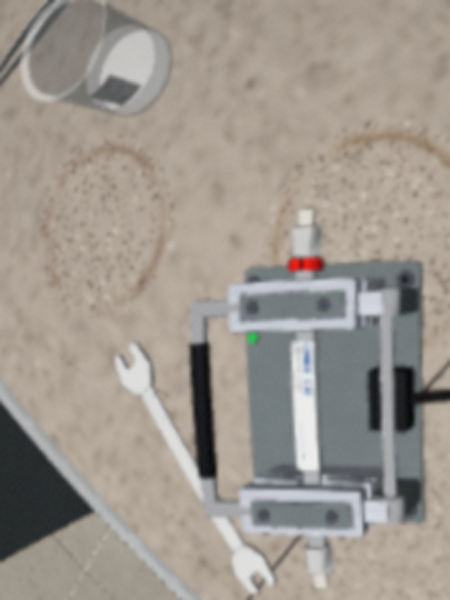

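The crops show the lens face at scene (280,141) and side (318,182). The foot centre is at scene (272,174) and side (307,219.5). In the wrist image, the column ends are at (192.4,84) (inlet) and (198,234), and the handle ends at (150,138) and (152,191).

```bash
python3 - <<'E'
from h import *
w,s,d=[np.load(k+"0.npy",allow_pickle=True).item() for k in "wsd"]
def S(x,y):return ray(s,x/2.6667+190,y/2.6667+95)
def D(x,y):return ray(d,(x-400)/2.6667+235,y/2.6667+140)
def W(x,y):return ray(w,x/2.5+70,y/2.5,1)
def t(n,*r):
    p,e=tri(*r);print(n,p.round(4),np.round(e,4))
t("lens",S(240,123),D(622,113));t("rear",S(208,83),D(596,88))
t("foot",S(219,210),D(591,212));t("posttop",S(197,35),D(592,43))
print("foot0",plane(S(219,210),.0)[:2],plane(D(591,212),0)[:2])
t("bottlecap",S(98,270),D(487,215));print(plane(S(110,318),0),plane(D(488,268),0))
print("beaker",plane(S(119,382),0),plane(D(493,300),0))
t("red",W(306,264),S(250,352),)
for n,x,y,z in [("tip",306,210,.035),("out",320,587,.035),("red",306,264,.035),("h1",200,345,.051),("h2",206,478,.051),("c1",248,267,.008),("c2",421,262,.008),("c3",424,520,.008),("c4",253,527,.008),("beak",135,72,.0)]:
    print(n,plane(W(x,y),z).round(4))
g=(d["pixels"].astype(int));hs=cv2.cvtColor(d["pixels"],cv2.COLOR_RGB2HSV)
E
```

```text
lens [0.6423 0.2586 0.2084] [0.0038 0.0038]
rear [0.6588 0.3369 0.2227] [0.0007 0.0007]
foot [0.6537 0.3419 0.0015] [0.0001 0.0001]
posttop [0.6494 0.3354 0.3009] [0.0005 0.0005]
foot0 [0.65472021 0.34323413] [0.65574492 0.34424289]
bottlecap [0.4204 0.3065 0.083 ] [0.0002 0.0002]
[0.41743989 0.30021473 0.        ] [0.4106403  0.29494193 0.        ]
beaker [0.35583325 0.20928539 0.        ] [0.3591613  0.21044502 0.        ]
red [0.4773 0.0885 0.0407] [0.0066 0.0066]
tip [0.4795 0.1084 0.035 ]
out [ 0.4719 -0.0743  0.035 ]
red [0.479  0.0832 0.035 ]
h1 [0.4284 0.0502 0.051 ]
h2 [ 0.4242 -0.0134  0.051 ]
c1 [0.4343 0.0856 0.008 ]
c2 [0.5274 0.0813 0.008 ]
c3 [ 0.5226 -0.0473  0.008 ]
c4 [ 0.4236 -0.0521  0.008 ]
beak [0.3545 0.2062 0.    ]
```

The measurements are consistent: column length 183 mm, yaw −2.4°, and the handle 90 mm from the hinge. I'm moving to a pre-grasp above the handle and taking a second wrist view for heights.

```bash
python3 -m crank '{"travel":[[-5,0.5,-2],[-10,1,-4.5],[-15,1.5,-7],[-20,1.8,-10],[-20,1.8,-10]],"turn":[[0,0,-2.4],[0,0,-2.4],[0,0,-2.4],[0,0,-2.4],[0,0,-2.4]],"gripper":[0.55,0.55,0.55,0.55,0.55]}' 40
python3 -m crank '{"travel":[[0,0,0],[0,0,0],[0,0,0],[0,0,0],[0,0,0]],"turn":[[0,0,0],[0,0,0],[0,0,0],[0,0,0],[0,0,0]],"gripper":[0.55,0.55,0.55,0.55,0.55]}'
python3 - <<'E'
from h import *
w=bot.grab_frame("wrist");np.save("w1.npy",w,allow_pickle=True)
cv2.imwrite("pics/w1.png",w["pixels"][:,:,::-1])
for p in [(.426,.018,.051),(.4795,.1084,.035),(.4757,.017,.035)]:print(proj(w,p,1).round(1))
E
```

```text
clock: 0.8
position: [0.4211, 0.0178, 0.1301]
tool_rot: [-3.139, 0.0, 1.529]
force: [1.1, 0.2, 0.5]
grip_width: 0.0384
finger_force: 0.0
clock: 1.3
position: [0.4256, 0.0179, 0.1315]
tool_rot: [3.141, -0.0, 1.529]
force: [0.4, 0.3, 0.5]
grip_width: 0.0381
finger_force: 0.0
[320.6 206.1]
[385.   84.7]
[381.4 198.9]
```

View pics/w1.png

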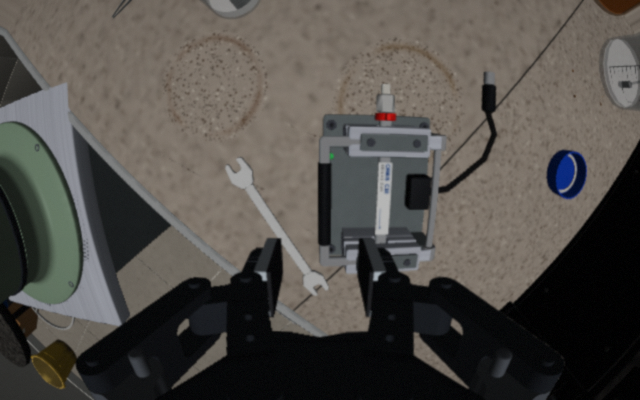

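The wrist view shows the handle at (324,164)–(324,244), the red tag at (386,117), the inlet tip at (386,84) and the rod with its label at (383,200).

```bash
python3 - <<'E'
from h import *
w=np.load("w0.npy",allow_pickle=True).item();v=np.load("w1.npy",allow_pickle=True).item()
def W(x,y):return ray(w,x/2.5+70,y/2.5,1)
# handle centroid by black mask
for n,f,(x0,y0,x1,y1) in [("w0",w,(143,130,158,200)),("w1",v,(314,150,333,255))]:
    m=(f["pixels"][y0:y1,x0:x1].max(2)<60);m=cv2.connectedComponentsWithStats(m.astype(np.uint8));i=1+np.argmax(m[2][1:,4]);print(n,m[3][i]+[x0,y0],m[2][i])
    r=ray(f,*(m[3][i]+[x0,y0]),1)
    if n=="w0":r0=r
print("handle",tri(r0,r),plane(r,.051))
for n,f,(x0,y0,x1,y1) in [("w0",w,(180,95,206,114)),("w1",v,(370,105,402,130))]:
    p=f["pixels"][y0:y1,x0:x1].astype(int);m=(p[...,0]>p[...,1]*1.8)&(p[...,0]>90);c=np.argwhere(m).mean(0)[::-1]+[x0,y0];r=ray(f,*c,1)
    if n=="w0":r0=r
    print(n,c)
print("red",tri(r0,r))
print("tip",tri(W(306,210),ray(v,386,84,1)),plane(ray(v,386,84,1),.035))
print("rod mid",plane(ray(v,381.5,234,1),.04),plane(ray(v,385,165,1),.04))
E
```

```text
w0 [150.85337243 163.83577713] [  4   7   9  54 341]
w1 [324.42932862 204.13869258] [   4   13   15   89 1132]
handle (array([0.42893361, 0.02049528, 0.0548757 ]), [0.00013079480261329686, 0.00013079480261329093]) [0.42897686 0.01944208 0.051     ]
w0 [191.55223881 105.2238806 ]
w1 [386.         116.40410959]
red (array([0.47903744, 0.08359825, 0.03760449]), [5.552219553859492e-05, 5.552219553861831e-05])
tip (array([0.4800265 , 0.10856355, 0.03616094]), [0.000328357924465157, 0.0003283579244651247]) [0.48029856 0.10899522 0.035     ]
rod mid [ 0.47541907 -0.01188451  0.04      ] [0.4773864 0.0458395 0.04     ]
```

```bash
python3 -m crank '{"travel":[[0.4,0.2,-3],[0.4,0.2,-6],[0.4,0.2,-8],[0.4,0.2,-9.6],[0.4,0.2,-9.6]],"turn":[[0,0,0],[0,0,0],[0,0,0],[0,0,0],[0,0,0]],"gripper":[0.55,0.55,0.55,0.55,0.55]}'
python3 -m crank '{"travel":[[0,0,0],[0,0,0],[0,0,0],[0,0,0],[0,0,0]],"turn":[[0,0,0],[0,0,0],[0,0,0],[0,0,0],[0,0,0]],"gripper":[1,1,1,1,1]}' 30
```

```text
clock: 1.85
position: [0.4282, 0.0199, 0.0338]
tool_rot: [-3.139, 0.001, 1.529]
force: [0.2, -0.2, 0.4]
grip_width: 0.0383
finger_force: 0.0
clock: 2.35
position: [0.429, 0.02, 0.0357]
tool_rot: [3.141, -0.0, 1.529]
force: [-3.1, 0.7, 0.9]
grip_width: 0.0086
finger_force: 29.3
```

```bash
python3 -m crank '{"travel":[[0.4,0,1.68],[1.12,-0.05,3.26],[2.02,-0.08,4.55],[3.14,-0.13,5.67],[4.43,-0.19,6.57]],"turn":[[0,0,0],[0,0,0],[0,0,0],[0,0,0],[0,0,0]],"gripper":[1,1,1,1,1]}'
```

```text
clock: 2.85
position: [0.4688, 0.0182, 0.1014]
tool_rot: [-3.132, 0.001, 1.53]
force: [-24.6, 5.8, 25.8]
grip_width: 0.0087
finger_force: 31.1
```

```bash
python3 -m crank '{"travel":[[0,0,0],[0,0,0],[0,0,0],[0,0,0],[0,0,0]],"turn":[[0,0,0],[0,0,0],[0,0,0],[0,0,0],[0,0,0]],"gripper":[1,1,1,1,1]}'
```

```text
clock: 3.35
position: [0.4705, 0.0182, 0.1019]
tool_rot: [-3.137, 0.001, 1.529]
force: [-28.7, 3.4, 46.5]
grip_width: 0.0086
finger_force: 34.4
```

```bash
python3 -m crank '{"travel":[[0.05,0,0.32],[1.78,-0.07,1.09],[2.8,-0.11,1.4],[3.63,-0.15,1.5],[3.63,-0.15,1.5]],"turn":[[0,0,0],[0,0,0],[0,0,0],[0,0,0],[0,0,0]],"gripper":[1,1,1,1,1]}'
```

```text
clock: 3.85
position: [0.511, 0.0166, 0.1163]
tool_rot: [3.14, -0.0, 1.529]
force: [-0.5, 0.4, 10.9]
grip_width: 0.0091
finger_force: 32.9
```

```bash
python3 -m crank '{"travel":[[1.88,-0.08,0.08],[3.73,-0.15,-0.3],[5.18,-0.2,-0.9],[5.86,-0.24,-1.3],[5.86,-0.24,-1.3]],"turn":[[0,0,0],[0,0,0],[0,0,0],[0,0,0],[0,0,0]],"gripper":[1,1,1,1,1]}'
python3 -m crank '{"travel":[[0,0,0],[0,0,0],[0,0,0],[0,0,0],[0,0,0]],"turn":[[0,0,0],[0,0,0],[0,0,0],[0,0,0],[0,0,0]],"gripper":[0.6,0.6,0.6,0.6,0.6]}'
```

```text
clock: 4.35
position: [0.569, 0.0142, 0.1026]
tool_rot: [3.14, -0.0, 1.529]
force: [2.2, 0.6, 2.3]
grip_width: 0.0086
finger_force: 31.4
clock: 4.85
position: [0.5681, 0.0141, 0.1031]
tool_rot: [3.141, 0.0, 1.529]
force: [-1.0, 1.3, -0.3]
grip_width: 0.0342
finger_force: 0.0
```

```bash
python3 -m crank '{"travel":[[0,0,3],[0,0,6],[-4,0.2,6],[-8,0.4,6],[-9.1,0.4,5]],"turn":[[0,0,0],[0,0,0],[0,0,0],[0,0,0],[0,0,0]],"gripper":[0.6,0.6,0.765,0.765,0.765]}'
python3 -m crank '{"travel":[[0,0,0],[0,0,0],[0,0,0],[0,0,0],[0,0,0]],"turn":[[0,0,0],[0,0,0],[0,0,0],[0,0,0],[0,0,0]],"gripper":[0.765,0.765,0.765,0.765,0.765]}'
python3 - <<'E'
from h import *
w=bot.grab_frame("wrist");np.save("w2.npy",w,allow_pickle=True)
cv2.imwrite("pics/w2.png",w["pixels"][:,:,::-1])
p=w["pixels"].astype(int);m=(p[...,0]>p[...,1]*1.8)&(p[...,0]>90);n,l,s,c=cv2.connectedComponentsWithStats(m.astype(np.uint8))
for i in range(1,n):
    if s[i,4]>15:print(s[i],c[i])
for q in [(.479,.0836,.0355),(.4768,.018,.04)]:print(proj(w,q,1).round(1))
E
```

```text
clock: 5.35
position: [0.4744, 0.0182, 0.1539]
tool_rot: [3.141, 0.0, 1.529]
force: [1.0, -0.8, -0.8]
grip_width: 0.0195
finger_force: 0.0
clock: 5.85
position: [0.4776, 0.0182, 0.153]
tool_rot: [3.141, -0.0, 1.529]
force: [-0.4, -0.1, -0.4]
grip_width: 0.0203
finger_force: 0.0
[309 115  20   7 135] [318.2962963  117.94074074]
[318.5 117.6]
[319.1 195.1]
```

View pics/w2.png

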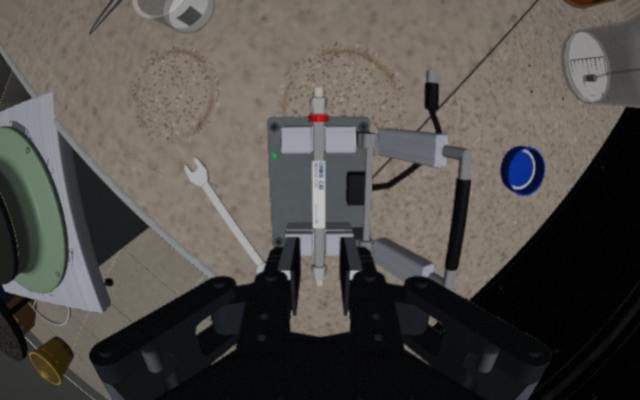

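The lid is open behind (handle at about (458,225)). The rod at x≈319 lies centred between the fingers, and the red tag at (318,118) matches its prediction. I'm descending to grip.

```bash
python3 -m crank '{"travel":[[-0.05,0,-4],[-0.05,0,-8],[-0.05,0,-11],[-0.05,0,-13],[-0.05,0,-13.4]],"turn":[[0,0,0],[0,0,0],[0,0,0],[0,0,0],[0,0,0]],"gripper":[0.765,0.765,0.765,0.765,0.765]}' 
python3 -m crank '{"travel":[[0,0,0],[0,0,0],[0,0,0],[0,0,0],[0,0,0]],"turn":[[0,0,0],[0,0,0],[0,0,0],[0,0,0],[0,0,0]],"gripper":[0.765,1,1,1,1]}' 70
```

```text
clock: 6.4
position: [0.4757, 0.0181, 0.0171]
tool_rot: [-3.138, 0.001, 1.529]
force: [0.6, 0.4, 0.7]
grip_width: 0.0197
finger_force: 0.0
clock: 6.9
position: [0.4773, 0.0182, 0.0199]
tool_rot: [3.14, -0.0, 1.529]
force: [-1.1, -0.2, 10.2]
grip_width: 0.0067
finger_force: 69.1
```

```bash
python3 -m crank '{"travel":[[0,0,1.5],[0,0,4],[0,0,7.5],[0,0,11],[0,0,13]],"turn":[[0,0,0],[0,0,0],[0,0,0],[0,0,0],[0,0,0]],"gripper":[1,1,1,1,1]}'
python3 -m crank '{"travel":[[0,0,0],[0,0,0],[0,0,0],[0,0,0],[0,0,0]],"turn":[[0,0,0],[0,0,0],[0,0,0],[0,0,0],[0,0,0]],"gripper":[1,1,1,1,1]}'
python3 - <<'E'
from h import *
w=bot.grab_frame("wrist");np.save("w3.npy",w,allow_pickle=True)
cv2.imwrite("pics/w3.png",w["pixels"][:,:,::-1])
p=w["pixels"].astype(int);m=(p[...,0]>p[...,1]*1.8)&(p[...,0]>90);n,l,s,c=cv2.connectedComponentsWithStats(m.astype(np.uint8))
for i in range(1,n):
    if s[i,4]>15:print(s[i],c[i])
o=bot.observe();z=o["position"][2];print(o["position"])
for q in [(.4786,.0836,z+.0155),(.4795,.1087,z+.0155)]:print(proj(w,q,1).round(1))
s=bot.grab_frame("scene");d=bot.grab_frame("side");np.save("s1.npy",s,allow_pickle=True);np.save("d1.npy",d,allow_pickle=True)
E
```

```text
clock: 7.4
position: [0.4773, 0.0182, 0.1518]
tool_rot: [3.139, -0.001, 1.529]
force: [0.2, 0.1, -1.7]
grip_width: 0.0068
finger_force: 68.6
clock: 7.9
position: [0.4764, 0.0181, 0.1483]
tool_rot: [-3.14, 0.0, 1.529]
force: [-0.6, -0.2, -0.6]
grip_width: 0.007
finger_force: 68.6
[301 116  39  16 567] [319.92768959 123.81128748]
[0.47638622 0.01815414 0.14839211]
[319.2 123.2]
[318.9  62.6]
```

```bash
python3 -m crank '{"travel":[[0,0,4],[1.5,1,8],[4,2.5,12],[7,4.5,16],[10,7,19]],"turn":[[0,0,0],[0,0,0],[0,0,0],[0,0,0],[0,0,0]],"gripper":[1,1,1,1,1]}'
python3 -m crank '{"travel":[[3,2,1],[5,4,2],[5,4,2],[5,4,2],[5,4,2]],"turn":[[0,0,0],[0,0,0],[0,0,0],[0,0,0],[0,0,0]],"gripper":[1,1,1,1,1]}'
python3 - <<'E'
from h import *
w=bot.grab_frame("wrist");np.save("w4.npy",w,allow_pickle=True)
cv2.imwrite("pics/w4.png",w["pixels"][:,:,::-1])
E
```

```text
clock: 8.55
position: [0.5758, 0.0865, 0.3397]
tool_rot: [3.14, 0.0, 1.527]
force: [1.0, 0.7, -0.8]
grip_width: 0.0071
finger_force: 68.6
clock: 9.05
position: [0.6244, 0.1259, 0.3567]
tool_rot: [-3.141, 0.001, 1.528]
force: [-0.6, -0.5, -1.0]
grip_width: 0.0069
finger_force: 68.7
```

View pics/w4.png

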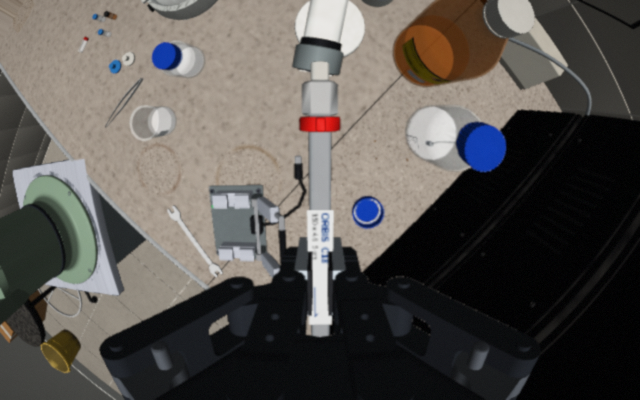

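The head shows its grey front at about (317,60), partly hidden by the column. I'm taking two views from the left: one vertical, one tilted toward +x.

```bash
python3 -m crank '{"travel":[[-3,2,1],[-6.5,4,1],[-6.5,4,1],[-6.5,4,1],[-6.5,4,1]],"turn":[[0,0,0],[0,0,0],[0,0,0],[0,0,0],[0,0,0]],"gripper":[1,1,1,1,1]}'
python3 - <<'E'
from h import *
w=bot.grab_frame("wrist");np.save("w5.npy",w,allow_pickle=True)
E
python3 -m crank '{"travel":[[-1,0,-1],[-2,0,-2],[-4,0,-4],[-5,0,-5],[-6,0,-6]],"turn":[[0,-8,0],[0,-16,0],[0,-24,0],[0,-30,0],[0,-35,0]],"gripper":[1,1,1,1,1]}'
python3 -m crank '{"travel":[[0,0,0],[0,0,0],[0,0,0],[0,0,0],[0,0,0]],"turn":[[0,0,0],[0,0,0],[0,0,0],[0,0,0],[0,0,0]],"gripper":[1,1,1,1,1]}'
python3 - <<'E'
from h import *
v=bot.grab_frame("wrist");np.save("w6.npy",v,allow_pickle=True)
w=np.load("w5.npy",allow_pickle=True).item()
print(proj(w,(.642,.2586,.208),1),proj(v,(.642,.2586,.208),1))
o=[]
for f in (w,v):
    c=proj(f,(.645,.29,.215),1).astype(int);x0=int(np.clip(c[0]-80,0,480));y0=int(np.clip(c[1]-80,0,240));print("off",x0,y0)
    o.append(cv2.resize(f["pixels"][y0:y0+160,x0:x0+160,::-1],None,fx=2.5,fy=2.5,interpolation=cv2.INTER_CUBIC))
cv2.imwrite("pics/crop3.png",np.hstack(o))
E
```

```text
clock: 9.6
position: [0.5602, 0.1657, 0.3672]
tool_rot: [3.141, 0.0, 1.528]
force: [1.0, -0.6, -1.4]
grip_width: 0.0068
finger_force: 68.8
clock: 10.15
position: [0.5046, 0.1637, 0.311]
tool_rot: [2.565, -0.016, 1.529]
force: [1.8, -0.9, -0.2]
grip_width: 0.007
finger_force: 68.9
clock: 10.65
position: [0.5064, 0.1639, 0.3117]
tool_rot: [2.568, -0.015, 1.527]
force: [-0.1, 0.1, -0.5]
grip_width: 0.0067
finger_force: 68.9
[399.37342224  87.71817074] [374.57765722  83.91787384]
off 322 0
off 300 0
```

View pics/crop3.png

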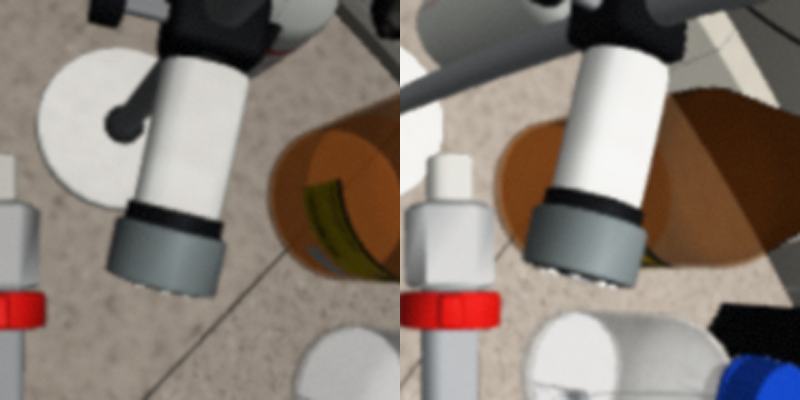

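Crop of both views: the front-rim ends are at A (108,270)/(215,296) and B (123,258)/(237,287). The rear ends of the white barrel are at A (165,58)/(248,72) and B (183,47)/(270,67). I'm triangulating the lens centre and axis from these.

```bash
cat > lens.py <<'E'
from h import *
w=np.load("w5.npy",allow_pickle=True).item();v=np.load("w6.npy",allow_pickle=True).item()
s=np.load("s0.npy",allow_pickle=True).item()
A=lambda x,y:ray(w,322+x/2.5,y/2.5,1)
B=lambda x,y:ray(v,300+x/2.5,y/2.5,1)
L,e=tri(A(161.5,283),B(180,272));R,e2=tri(A(206.5,65),B(226.5,57));M,e3=tri(A(178.5,212),B(198.5,199))
if __name__=="__main__":
    print("lens",L.round(4),e);print("rear",R.round(4),e2,"mid",M.round(4),e3)
    for P,Q in ((R,L),(M,L),(R,M)):
        a=P-Q;n=np.linalg.norm(a);a/=n;print("axis",a.round(3),"len",n.round(4),"dip",np.degrees(np.arcsin(a[2])),"yaw",np.degrees(np.arctan2(a[1],a[0])))
    print("dip from z",np.degrees(np.arcsin((.230-L[2])/.075)))
    # foot centre from view A
    print("foot",plane(A(114,128),0.005))
    for a,b in (((108,270),(215,296)),):
        p=plane(A(*a),L[2]);q=plane(A(*b),L[2]);print("front diam",np.linalg.norm(p-q))
E
python3 lens.py
```

```text
lens [0.6255 0.2337 0.2212] [0.000415417400433136, 0.00041541740043303884]
rear [0.6436 0.316  0.2322] [0.0002160742937829699, 0.0002160742937828369] mid [0.6317 0.2605 0.2256] [0.0005669735539173152, 0.0005669735539172281]
axis [0.213 0.968 0.13 ] len 0.085 dip 7.445429811321281 yaw 77.60070037622889
axis [0.224 0.961 0.161] len 0.0279 dip 9.253849555117373 yaw 76.90894988921123
axis [0.208 0.972 0.114] len 0.0571 dip 6.561767975810082 yaw 77.93640536110703
dip from z 6.77076262857397
foot [0.64460988 0.33489894 0.005     ]
front diam 0.04235853833203146
```

```bash
cat > goal.py <<'E'
from lens import *
import sys
from scipy.spatial.transform import Rotation as Ro
a=(R-L)/np.linalg.norm(R-L)
th=np.radians(77.6);dp=np.radians(7.2);a=np.array([np.cos(th)*np.cos(dp),np.sin(th)*np.cos(dp),np.sin(dp)])
y=np.array([a[1],-a[0],0]);y/=np.linalg.norm(y);Rt=np.c_[a,y,np.cross(a,y)]
o=bot.observe();Rc=Ro.from_euler("xyz",o["tool_rot"]).as_matrix();loc=np.array([.0906,0,-.0155])
for back in (.10,.04):
    tcp=L-back*a-Rt@loc
    print(back,"tcp",tcp.round(4),"shift cm",((tcp-o["position"])*100).round(2),"turn deg",np.degrees(Ro.from_matrix(Rt@Rc.T).as_rotvec()).round(2))
tip=o["position"]+Rc@loc;d=tip-L;ly=np.cross([0,0,1],a);ly/=np.linalg.norm(ly)
print("tip in lens",[float(round(q,4)) for q in (d@a,d@ly,d@np.cross(a,ly))],"ang",np.degrees(np.arccos(Rc[:,0]@a)))
E
python3 goal.py
```

```text
0.1 tcp [0.5853 0.0509 0.1819] shift cm [  7.9  -11.3  -12.98] turn deg [10.37 31.75 -7.3 ]
0.04 tcp [0.5981 0.109  0.1894] shift cm [  9.18  -5.49 -12.23] turn deg [10.37 31.75 -7.3 ]
tip in lens [0.0071, 0.1253, 0.1048] ang 11.723613009522612
```

```bash
python3 -m crank '{"travel":[[0,-4,-1],[1,-8,-3],[3,-11.3,-6],[5,-11.3,-9],[7.9,-11.3,-12]],"turn":[[2,6.3,-1.5],[4.1,12.7,-3],[6.2,19,-4.4],[8.3,25.4,-5.9],[10.4,31.75,-7.3]],"gripper":[1,1,1,1,1]}'
python3 -m crank '{"travel":[[0,0,-1],[0,0,-1],[0,0,-1],[0,0,-1],[0,0,-1]],"turn":[[0,0,0],[0,0,0],[0,0,0],[0,0,0],[0,0,0]],"gripper":[1,1,1,1,1]}'
python3 goal.py; python3 - <<'E'
from h import *
w=bot.grab_frame("wrist");np.save("w7.npy",w,allow_pickle=True)
for n in("scene","side"):
    f=bot.grab_frame(n);np.save(n[0]+"7.npy" if n=="scene" else "d7.npy",f,allow_pickle=True)
from lens import L
a=np.array([.2131,.969,.1253])
for n in("s7","d7"):
    f=np.load(n+".npy",allow_pickle=True).item();print(n,"lens",proj(f,L),"rear",proj(f,L+.085*a))
E
```

```text
clock: 11.2
position: [0.5681, 0.0562, 0.2139]
tool_rot: [3.053, -0.113, 1.382]
force: [0.5, 1.3, 0.6]
grip_width: 0.0069
finger_force: 68.8
clock: 11.7
position: [0.5669, 0.0584, 0.2053]
tool_rot: [3.049, -0.109, 1.386]
force: [0.2, 0.1, -0.7]
grip_width: 0.007
finger_force: 69.0
0.1 tcp [0.5853 0.0509 0.1819] shift cm [ 1.84 -0.75 -2.34] turn deg [ 1.97  5.   -1.16]
0.04 tcp [0.5981 0.109  0.1894] shift cm [ 3.12  5.06 -1.59] turn deg [ 1.97  5.   -1.16]
tip in lens [-0.0936, 0.0238, 0.0213] ang 2.0063929652422594
s7 lens [282.48984023 143.49285785] rear [268.88294339 128.37963071]
d7 lens [318.20723167 182.20979534] rear [308.72523759 173.15596583]
```

```bash
python3 -m crank '{"travel":[[1,-0.75,-1.2],[1.84,-0.75,-2.34],[1.84,-0.75,-2.34],[1.84,-0.75,-2.34],[1.84,-0.75,-2.34]],"turn":[[1,2.5,-0.6],[2,5,-1.2],[2,5,-1.2],[2,5,-1.2],[2,5,-1.2]],"gripper":[1,1,1,1,1]}'
python3 goal.py; python3 - <<'E'
from h import *
w=bot.grab_frame("wrist");v=bot.grab_frame("scene");d=bot.grab_frame("side")
o=[cv2.resize(v["pixels"][95:245,220:370,::-1],(400,400),interpolation=3),cv2.resize(d["pixels"][140:290,255:405,::-1],(400,400),interpolation=3)]
cv2.imwrite("pics/crop4.png",np.hstack(o))
p=w["pixels"].astype(int);m=(p[...,0]>p[...,1]*1.8)&(p[...,0]>90);n,l,s,c=cv2.connectedComponentsWithStats(m.astype(np.uint8))
for i in range(1,n):
    if s[i,4]>50:print(s[i],c[i])
E
```

```text
clock: 12.35
position: [0.585, 0.0504, 0.1806]
tool_rot: [-3.139, -0.125, 1.353]
force: [0.0, -0.5, -0.6]
grip_width: 0.0068
finger_force: 68.9
0.1 tcp [0.5853 0.0509 0.1819] shift cm [0.03 0.05 0.13] turn deg [ 0.   -0.13  0.07]
0.04 tcp [0.5981 0.109  0.1894] shift cm [1.31 5.86 0.89] turn deg [ 0.   -0.13  0.07]
tip in lens [-0.1007, 0.0, -0.0013] ang 0.0919155099857441
[300 116  40  16 587] [319.82623509 123.80408859]
```

View pics/crop4.png

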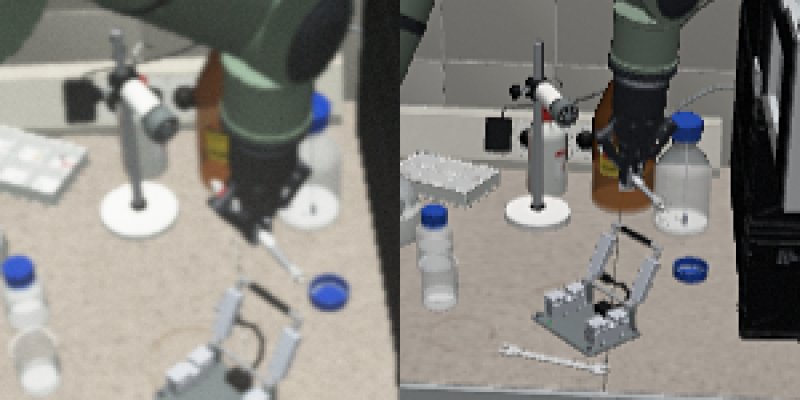

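The views show the column held at standoff and aimed at the lens (scene crop (160,125)). The tag hasn't moved in the wrist image, so nothing has slipped. I'm advancing straight along the lens axis.

```bash
python3 -m crank '{"travel":[[0.33,1.47,0.3],[0.65,2.9,0.5],[1,4.4,0.7],[1.2,5.3,0.85],[1.3,5.8,0.9]],"turn":[[0,0,0],[0,0,0],[0,0,0],[0,0,0],[0,0,0]],"gripper":[1,1,1,1,1]}'
python3 -m crank '{"travel":[[0,0,0],[0,0,0],[0,0,0],[0,0,0],[0,0,0]],"turn":[[0,0,0],[0,0,0],[0,0,0],[0,0,0],[0,0,0]],"gripper":[1,1,1,1,1]}'
python3 goal.py; python3 - <<'E'
from h import *
v=bot.grab_frame("scene");d=bot.grab_frame("side");w=bot.grab_frame("wrist")
o=[cv2.resize(d["pixels"][150:230,290:370,::-1],(400,400),interpolation=2),cv2.resize(w["pixels"][0:160,240:400,::-1],(400,400),interpolation=2)]
cv2.imwrite("pics/crop5.png",np.hstack(o))
E
```

```text
clock: 13.0
position: [0.5984, 0.1097, 0.1891]
tool_rot: [-3.138, -0.125, 1.354]
force: [0.1, 0.0, -0.1]
grip_width: 0.0068
finger_force: 68.9
clock: 13.5
position: [0.5983, 0.1077, 0.189]
tool_rot: [-3.138, -0.125, 1.352]
force: [-0.3, 0.4, -1.9]
grip_width: 0.0068
finger_force: 68.9
0.1 tcp [0.5853 0.0509 0.1819] shift cm [-1.3  -5.68 -0.71] turn deg [-0.   -0.19  0.14]
0.04 tcp [0.5981 0.109  0.1894] shift cm [-0.02  0.14  0.04] turn deg [-0.   -0.19  0.14]
tip in lens [-0.0413, -0.0008, -0.0003] ang 0.16575548122904182
```

View pics/crop5.png

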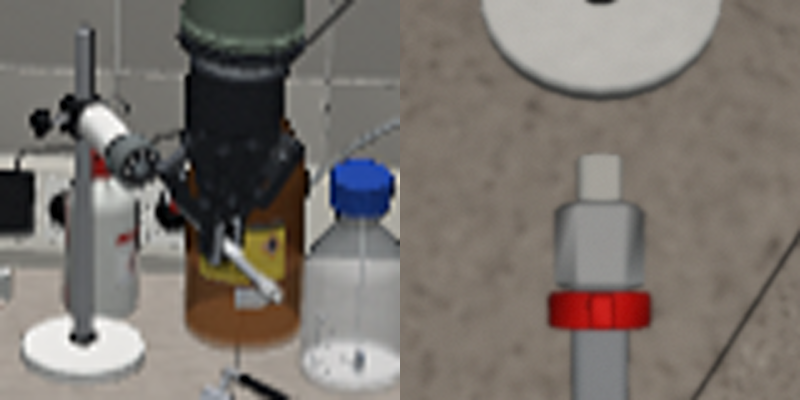

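```bash
python3 - <<'E'
from h import *
from lens import L
a=np.array([.2131,.969,.1253]);w=bot.grab_frame("wrist");v=bot.grab_frame("scene");d=bot.grab_frame("side")
T=L-.041*a
for n,p in (("lens",L),("tip",T),("tag",T-.025*a),("foot",(.6446,.335,0)),("midbarrel",L+.04*a)):print(n,proj(w,p,1).round(1),proj(v,p).round(1),proj(d,p).round(1))
for n,f in (("v",v),("d",d)):
    p=f["pixels"].astype(int);m=(p[...,0]>p[...,1]*1.8)&(p[...,0]>90);m[:, :200]=0
    k,l,s,c=cv2.connectedComponentsWithStats(m.astype(np.uint8))
    for i in range(1,k):
        if s[i,4]>1 and 240<c[i][0]<360 and c[i][1]<230:print(n,s[i,4],c[i].round(1))
o=[cv2.resize(v["pixels"][110:190,250:330,::-1],(400,400),interpolation=2),cv2.resize(w["pixels"][0:100,270:370,::-1],(400,400),interpolation=2)]
cv2.imwrite("pics/crop6.png",np.hstack(o))
E
```

```text
lens [318.5 -27.5] [282.5 143.5] [318.2 182.2]
tip [318.7  62.4] [289.3 151.1] [323.  186.8]
tag [318.9 122.8] [293.6 155.9] [326.  189.6]
foot [317.1  -0. ] [271.7 176.1] [306.  220.9]
midbarrel [318.4 -96.6] [276.  136.3] [313.7 177.9]
d 6 [309.5 183. ]
d 2 [324.  190.5]
d 2 [314.5 197. ]
```

View pics/crop6.png

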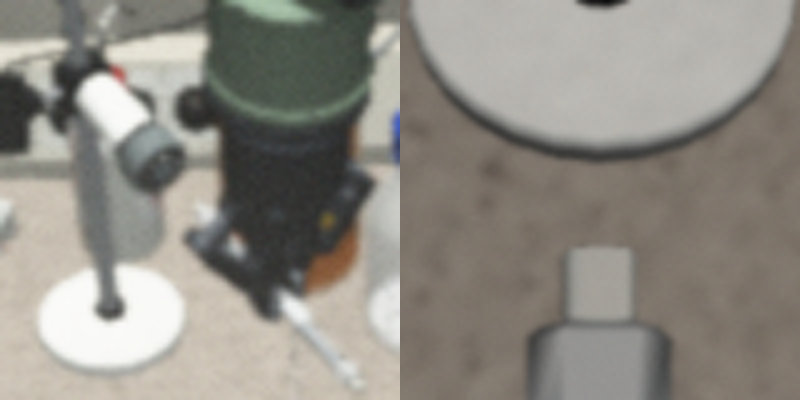

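The scene view shows the tip at (290.6,152), against a prediction of (289.3,151.1), and the lens at (282.4,143), which matches. The lens itself is outside the wrist view, as expected. I'm handing in.

```bash
python3 -c "
from workcell import bot
print(bot.observe()['qd'].round(3), bot.job_done())"
```

```text
the job is handed in; nothing more can be done
[-0.001 -0.001 -0.     0.001  0.001  0.001 -0.001] None
```

I opened the heater lid to about 2 rad and handed the job in with the column held still in line with the lens, its inlet tip about 41 mm in front and within about 1 mm of the lens axis by my own measurements; no verdict came back.

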